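Put four bench items back on their own parking plates

TASK

The small bottle, the timer, the stapler and the vial rack have each been parked on another one's plate. Put each of them back, upright, in the middle of the plate that shows its silhouette, with the timer, stapler and rack lined up with the silhouette (either way round), and let go; the plate without a silhouette is a free spot to use on the way. Nothing else needs moving.

Things in the scene. Friction and masses are not known exactly. Their poses are not given: they have to be found in the camera images.
- bottle: small clear glass bottle with a blue ribbed screw cap, standing upright; round body 44 mm across and 60 mm high, 89 mm high with cap; about 70 g. Origin at the centre of its underside, z up. Grasp round the body, at 20 to 50 mm height. Belongs on plate_bottle.
- timer: flat off-white bench timer with a display and three round buttons on top, 44 (x) x 64 (y) x 22 (z) mm, solid up to 20 mm; about 60 g. Origin at the centre of its underside, z up. Grasp across the 44 mm. Belongs on plate_timer, its y axis along the plate's y, either way round.
- stapler: long narrow stapler with a red top and black base, 34 (x) x 125 (y) x 30 (z) mm; the upper half, from 10 mm up, is 24 mm wide and the base, up to 8 mm, is 34 mm wide; about 160 g. Origin at the centre of its underside, z up. Grasp across the 24 mm upper half at the middle of its length. Belongs on plate_stapler, its y axis along the plate's y, either way round.
- rack: blue open rack filled with small capped vials (all one piece), 66 (x) x 125 (y) x 36 (z) mm; its side faces are solid at 0 to 4 mm and at 26 to 30 mm height, so grasp across the 66 mm at about 28 mm height; about 160 g. Origin at the centre of its underside, z up. Belongs on plate_rack, its y axis along the plate's y, either way round.
- plate_bottle: The bottle's fixed white plate, 90 (x) x 182 (y) x 4 mm. Origin on its underside, below the middle of its parking area (y -70..70 mm, top at z = 4 mm); y points roughly away from the robot. Its strip (y -112..-74 mm) is the end nearest the robot. Black silhouette in mid area, may be covered: disc 46 mm; half size and turned in the strip: disc 23 mm.
- plate_timer: The timer's fixed white plate, 90 (x) x 182 (y) x 4 mm. Origin on its underside, below the middle of its parking area (y -70..70 mm, top at z = 4 mm); y points roughly away from the robot. Its strip (y -112..-74 mm) is the end nearest the robot. Black silhouette in mid area, may be covered: short rectangle 46 x 66 mm; half size and turned in the strip: 33 x 23 mm.
- plate_stapler: The stapler's fixed white plate, 90 (x) x 182 (y) x 4 mm. Origin on its underside, below the middle of its parking area (y -70..70 mm, top at z = 4 mm); y points roughly away from the robot. Its strip (y -112..-74 mm) is the end nearest the robot. Black silhouette in mid area, may be covered: narrow bar 36 x 127 mm; half size and turned in the strip: 64 x 18 mm.
- plate_rack: The vial rack's fixed white plate, 90 (x) x 182 (y) x 4 mm. Origin on its underside, below the middle of its parking area (y -70..70 mm, top at z = 4 mm); y points roughly away from the robot. Its strip (y -112..-74 mm) is the end nearest the robot. Black silhouette in mid area, may be covered: broad rectangle 68 x 127 mm; half size and turned in the strip: 64 x 34 mm.
- plate_spare: The spare fixed white plate, 90 (x) x 182 (y) x 4 mm. Origin on its underside, below the middle of its parking area (y -70..70 mm, top at z = 4 mm); y points roughly away from the robot. Its strip (y -112..-74 mm) is the end nearest the robot. It has no silhouette and is empty at the start: the free spot.

How it is judged (in metres and radians):
At the end, for the whole second after the job is handed in: Bottle, timer, stapler and rack each stand upright (within 0.1 rad) on their own plate, centred within 13 mm of the middle of its parking area, the timer, stapler and rack with their long axis within 0.22 rad of the plate's y axis (either way round), released and at rest (horizontal distance between bottle and plate_bottle below 0.013 m and angle between each of bottle, timer, stapler, rack's own z axis and vertical below 0.1 rad and z of bottle in the frame of plate_bottle below 0.008 m and linear speed of each of bottle, timer, stapler, rack below 0.02 m/s and contact force between each of bottle, timer, stapler, rack and the fingers below 0.1 N and horizontal distance between timer and plate_timer below 0.013 m and z of timer in the frame of plate_timer below 0.008 m and angle between the y axis of timer and the y axis of plate_timer, either way round below 0.22 rad and horizontal distance between stapler and plate_stapler below 0.013 m and z of stapler in the frame of plate_stapler below 0.008 m and angle between the y axis of stapler and the y axis of plate_stapler, either way round below 0.22 rad and horizontal distance between rack and plate_rack below 0.013 m and z of rack in the frame of plate_rack below 0.008 m and angle between the y axis of rack and the y axis of plate_rack, either way round below 0.22 rad); the robot touches nothing.
It also fails if it takes over 136 s, if anything falls off the work surface, if the arm or the gripper's body presses on something with over 40 N, if the wrist force passes 120 N, or if a joint passes its speed limit or range.

ROBOT

A 7-joint arm with a two-finger parallel gripper is mounted at the origin on a cart in front of the work surface, level with it; the furniture and walls round the work are solid. World frame = base frame: x ahead of the robot, y to its left, z up, the work surface at z = 0. Lengths are in mm, angles in rad, forces in N, time in s.
With the tool pointing down it reaches from about 400 to 850 mm from the base axis. Payload 4.5 kg.
Tool frame: the origin (TCP) lies at the very end of the fingers, on their centre line; the grasp point (between the pads) lies 19 mm behind it; z points along the fingers, y is the line along which they close (so a half turn about z gives the same grasp; the last joint's range is limited). The gripper opens to 85 mm and grips with 20 to 120 N. Pads are 22 mm wide; open, the fingers measure 114 mm over their backs; the gripper's body (76 mm by 85 mm) begins 54 mm behind the grasp point. The pads swing forward as they close: fully open they stand 13 mm farther back than shut.
Start: joints at [-1.1, 0.689, -0.195, 1.565, 0.157, 0.902, -0.215], TCP at [264.386, 566.352, 231.317] pointing down, gripper open.
Joint ranges: [-3.01, 3.01], [-0.46, 2.08], [-1.47, 1.51], [0.13, 2.56], [-1, 4.14], [0.04, 2.09], [-2.66, 2.66]. Speed limits (rad/s): [2.57, 2.57, 3.14, 3.14, 3.14, 3.14, 3.14].

INTERFACE

Orientations are given as a unit quaternion [x, y, z, w].
In Python, from station import telemetry, capture, camera_info, ticket gives the robot as it stands. The module is installed in compiled form; this text tells all that it offers.
- The arm moves only by the shell command python3 -m pendant 'ROWS' [FORCE]. ROWS is text: rows parted by semicolons, each of 7 numbers parted by spaces: the opening, from 0 (shut) to 1 (fully open), then the shift along the tool's x, y, z scaled (see below), then the turn, a rotation vector about the tool's x, y, z scaled (see below). In form: fingers dx dy dz wx wy wz; .... A call has 1 to 12 rows; each row shifts and turns the commanded pose from where the row before left it, along the tool's axes as they then stand; what a row does not reach is not made up. The controller multiplies each number of a shift by 100 mm and each number of a turn by 0.08 rad. A row lasts 1/8 s, in which the tool goes at most 62.5 mm and 10.7 degrees, less where a joint would pass 70% of its speed; a pose out of reach is approached as far as the arm can. A call with a number of a shift or a turn outside -1 to 1 is refused whole. A call with a gripper value outside its range is refused whole. The fingers move at their own pace and stop on an object; FORCE is the grip in N (left out, the last holds). Time passes only in rows, so rows that do not move let the fingers close. It gives the time, the measured TCP pose, the force, the opening and the grip force at its end, in the units of the state.
- telemetry.read_state(): the state, without advancing time (a new reading comes with each control period).
- capture(name): name is "scene" or "top"; returns (picture, depth): 480x640x3 uint8, red, green, blue; 480x640 float32, mm along the optical axis (not along the pixel's ray), 0 where there is no reading.
- camera_info(name): a dict with "K" (3x3 intrinsics, pixels), "R" (3x3) and "t" (3): a world point X has camera coordinates R X + t. Camera axes: x right, y down, z forward; pixel columns grow to the right and rows downward; lengths in mm; the calibration is good to about 2 mm. A picture is of the moment at which its call begins. camera_info takes no time and is no camera call.
- ticket.finish_job(): hands the job in; it is judged then, once.
The state is a dict: "time": time; "qpos": joint angles; "qvel": joint speeds; "joint_efforts": joint torques, N m; "ee_pos": TCP position; "tool_rot": TCP orientation; "contact_force": force on the tool from outside, world axes, zero at the start; "wrist_torque": the same for the moment, N m; "width": opening from 0.0 (shut) to 1.0 (fully open); "grip_force": force on a finger pad.
Only numpy, scipy, OpenCV 4.12 (cv2) and the standard library are available. Lean on these libraries where they do the work, as an engineer would, in place of code of your own. Each camera call takes 0.05 s, during which the arm holds its last target. There are 200 camera calls.

## Working session

There is one attempt and no reset: what is moved stays moved. The work goes in short steps, Python scripts to look and compute and a shell command to move; the robot and the scene stay as the last step left them, time stands still between calls to the robot, and variables do not carry over. Pictures are saved under pics/ and viewed, at most 14 in all, crops included, and the job is handed in when it is done.

```bash
mkdir -p pics; python3 - <<'E'
from station import telemetry, capture, camera_info
import cv2,numpy as np
for n in("top","scene"):
    p,d=capture(n); cv2.imwrite(f"pics/{n}0.png",p[...,::-1]); np.save(n+"_d.npy",d)
    c=camera_info(n); print(n,c["K"],c["R"],c["t"])
print(telemetry.read_state())
E
```

```text
top [[579.72368285   0.         324.46610696]
 [  0.         579.72368285 235.4279856 ]
 [  0.           0.           1.        ]] [[-0.00190182 -0.99998679 -0.0047749 ]
 [-0.99669303  0.00228341 -0.08122678]
 [ 0.08123661  0.00460463 -0.99668421]] [  -8.45005     476.45713261 1419.17017935]
scene [[477.03136195   0.         318.92276833]
 [  0.         477.03136195 238.36303337]
 [  0.           0.           1.        ]] [[ 0.7630149  -0.64617886  0.01615961]
 [-0.29497382 -0.37033571 -0.88081888]
 [ 0.57515103  0.66731127 -0.47317751]] [-374.72731389  173.4653256   696.99681784]
{'time': 0.1, 'qpos': array([-1.10019536,  0.6899126 , -0.19456619,  1.56626744,  0.15732859,
        0.9025381 , -0.21509788]), 'qvel': array([ 0.00200793, -0.00050062,  0.00121751, -0.00107796, -0.00039213,
       -0.00035288,  0.00198327]), 'joint_efforts': array([-3.45892397e-03, -5.40595722e+01, -1.27140049e+00, -1.58984596e+01,
        9.39221063e-03,  4.38904652e-03, -7.73356589e-06]), 'ee_pos': array([264.1709829 , 565.75311768, 230.5503479 ]), 'tool_rot': array([ 2.16602342e-01,  9.76259535e-01, -8.54618233e-04, -1.25844735e-04]), 'contact_force': array([-0.59928005,  0.88674962,  0.18610437]), 'wrist_torque': array([0.02827983, 0.01591531, 0.01489219]), 'grip_force': 0.0, 'width': 1.0001717031607602}
```

View pics/top0.png

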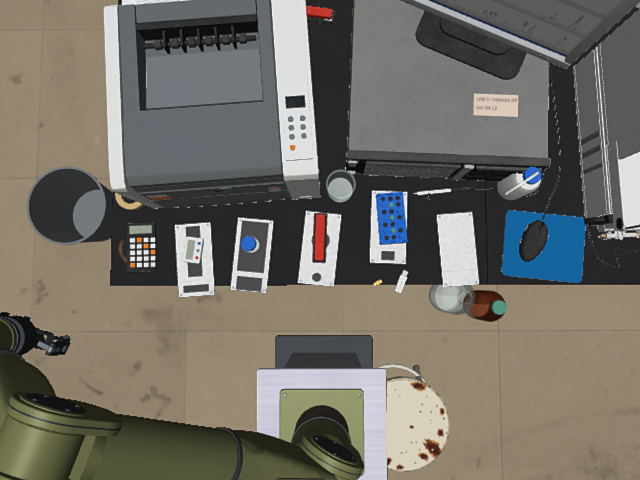

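View pics/scene0.png

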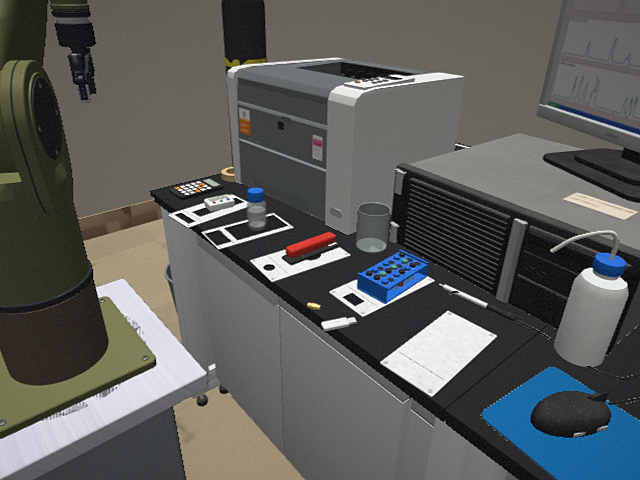

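The top view shows the plates from left to right:
- Narrow-bar plate (stapler), with the timer on it (193,250).
- Broad-rectangle plate (rack), with the bottle on it (249,243).
- Disc plate (bottle), with the stapler on it (319,237).
- Short-rectangle plate (timer), with the rack on it (391,218).
- Spare plate (458,248).

The plan is rack→spare, timer→D, stapler→A, bottle→C, rack→B.

```bash
cat > h.py <<'E'
from station import telemetry, capture, camera_info
import cv2,numpy as np
def ray(n,uv,z):
    c=camera_info(n);R=np.array(c["R"]);C=-R.T@np.array(c["t"])
    uv=np.atleast_2d(uv).astype(float)
    d=np.c_[uv,np.ones(len(uv))]@np.linalg.inv(c["K"]).T@R
    return C+d*((z-C[2])/d[:,2])[:,None]
def rect(m,z,n="top",roi=None):
    ys,xs=np.nonzero(m)
    P=ray(n,np.c_[xs,ys],z)[:,:2].astype(np.float32)
    (c,s,a)=cv2.minAreaRect(P); b=cv2.boxPoints((c,s,a))
    e=[b[1]-b[0],b[2]-b[1]]; l=max(e,key=np.linalg.norm); l=l if l[0]>0 else -l
    return np.round(c,1),np.round(sorted(s),1),round(float(np.arctan2(l[1],l[0])),3)
def comps(m,roi,amin=20):
    x0,y0,x1,y1=roi; mm=np.zeros(m.shape,np.uint8); mm[y0:y1,x0:x1]=m[y0:y1,x0:x1]
    k,L,S,_=cv2.connectedComponentsWithStats(mm)
    i=1+np.argmax(S[1:,4]); return L==i
E
cat > m.py <<'E'
from h import *
def plates(p):
    hsv=cv2.cvtColor(p,cv2.COLOR_RGB2HSV); w=(hsv[...,2]>150)&(hsv[...,1]<50)
    for n,r in dict(A=(168,210,222,302),B=(226,210,278,300),C=(290,203,345,292),D=(366,180,412,272),E=(430,203,484,292)).items():
        m=comps(w,r); c,s,a=rect(m,4); u=np.array([np.cos(a),np.sin(a)])
        print(n,"rect",c,s,a,"origin",np.round(c+21*u,1))
def objs(p):
    hsv=cv2.cvtColor(p,cv2.COLOR_RGB2HSV);h,s,v=[hsv[...,i] for i in range(3)]
    roi=(160,180,484,300)
    blue=(h>100)&(h<125)&(s>130)&(v>80); red=((h<8)|(h>172))&(s>140)&(v>80)
    print("stapler",rect(comps(red,roi),34))
    print("rack",rect(comps(blue,(365,180,484,300)),34))
    m=comps(blue,(160,210,360,300));print("cap",rect(m,93))
if __name__=="__main__":
    p,d=capture("top"); plates(p); objs(p)
    big=cv2.resize(p[175:305,165:490],None,fx=2.4,fy=2.4,interpolation=cv2.INTER_CUBIC); cv2.imwrite("pics/crop0.png",big[...,::-1])
    C=-np.array(camera_info("top")["R"]).T@camera_info("top")["t"];print(C)
E
python3 m.py
```

```text
A rect [418.7 316.7] [ 89.2 181.2] 0.074 origin [439.6 318.3]
B rect [429.9 173. ] [ 89.5 181.3] -0.096 origin [450.8 171. ]
C rect [445.5   3.7] [ 89.5 181.3] -0.11 origin [466.4   1.4]
D rect [ 499.1 -167.5] [ 87.6 181.5] -0.008 origin [ 520.1 -167.7]
E rect [ 437.2 -339.1] [105.  197.7] -0.002 origin [ 458.2 -339.1]
stapler (array([471.6,   3.2]), array([ 24.1, 113.8]), -0.035)
rack (array([ 519.2, -173.1]), array([ 68.1, 125.6]), 0.092)
cap (array([453. , 170.2]), array([33. , 33.1]), 0.008)
[ 359.57685435  -16.07264393 1453.1252377 ]
```

View pics/crop0.png

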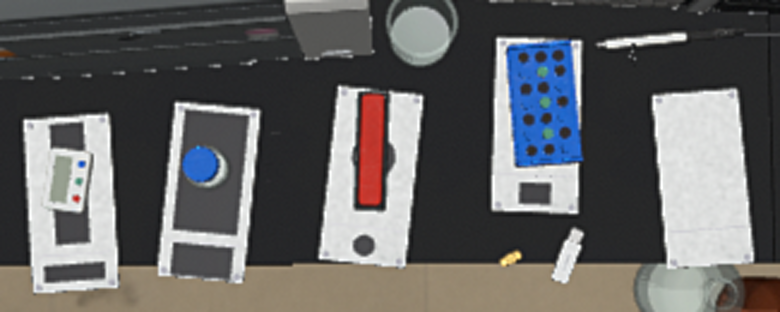

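The crop confirms the layout. The spare plate's corners are at about (653,95), (738,90), (752,263) and (667,266), and the timer's at (56,149), (92,155), (83,213) and (47,207). Next I turn the tool for the rack and compute positions for the spare plate and the timer.

```bash
cat > go.py <<'E'
# go.py x y z [axis]: units needed from the measured pose; axis = wanted angle of object's long axis from world x (tool y = axis+90deg)
import sys
from h import *
from scipy.spatial.transform import Rotation as Ro
s=telemetry.read_state(); R=Ro.from_quat(s["tool_rot"]).as_matrix(); a=[float(v) for v in sys.argv[1:]]
d=R.T@(np.array(a[:3])-s["ee_pos"])/100
yaw=np.arctan2(R[1,1],R[0,1])
print("shift units",np.round(d,3),"axis now",round(yaw-np.pi/2,3),"tilt z",np.round(R[:,2],3),"pos",np.round(s["ee_pos"],1),"t",s["time"],"q",np.round(s["qpos"],2))
if len(a)>3:
    t=a[3]+np.pi/2-yaw; t=(t+np.pi/2)%np.pi-np.pi/2; print("turn wz units",round(-t/0.08,2))
E
python3 - <<'E'
from h import *
def q(L,z):
    P=ray("top",np.array(L)/2.4+[165,175]-0.3,z)[:,:2]; e=P[0]-P[3]+P[1]-P[2]; return np.round(P.mean(0),1),np.arctan2(e[1],e[0]),P.round(1).tolist()
print("spare",q([(653,95),(738,90),(752,263),(667,266)],4))
print("timer",q([(56,149),(92,155),(83,213),(47,207)],25))
print("rack",q([(508,45),(571,41),(582,161),(516,166)],34))
p,d=capture("top")
for n,c in dict(rack=(391,219),st=(319,237),tim=(196,240),tab=(280,260)).items(): print(n,d[c[1]-2:c[1]+3,c[0]-2:c[0]+3].mean())
E
python3 -m pendant '1 0 0 0.11 0 0 -0.94;1 0 0 0.11 0 0 -0.94;1 0 0 0.11 0 0 -0.94;1 0 0 0.11 0 0 -0.94;1 0 0 0.11 0 0 -0.94;1 0 0 0.11 0 0 -0.94;1 0 0 0.11 0 0 -0.94;1 0 0 0 0 0 0;1 0 0 0 0 0 0'
python3 go.py 519 -173 150 0.092
```

```text
spare (array([ 443.1, -341.7]), np.float64(0.06058828767879991), [[530.4, -291.8], [535.4, -380.8], [354.9, -391.2], [351.9, -303.1]])
timer (array([440.4, 313.6]), np.float64(-0.13786242598700316), [[473.4, 328.1], [467.1, 290.8], [407.4, 299.2], [413.6, 336.3]])
rack (array([ 518.8, -174.5]), np.float64(0.06694948172620149), [[579.0, -137.9], [582.9, -202.7], [459.1, -212.4], [454.2, -144.9]])
rack 1423.4098
st 1423.3878
tim 1433.523
tab 1453.9794
time: 1.32
ee_pos: [264.5, 566.6, 154.6]
tool_rot: [-0.044, 0.999, 0.0, 0.0]
contact_force: [0.1, -0.2, 0.9]
width: 1.0
grip_force: 0.0
shift units [-1.883 -7.591  0.043] axis now 0.088 tilt z [ 0.  0. -1.] pos [264.5 566.6 154.6] t 1.325 q [-1.03  0.79 -0.32  1.63  0.33  0.77  0.16]
turn wz units -0.05
```

```bash
python3 -m pendant '1 -0.13 -0.55 0 0 0 0;1 -0.13 -0.55 0 0 0 0;1 -0.13 -0.55 0 0 0 0;1 -0.13 -0.55 0 0 0 0;1 -0.13 -0.55 0 0 0 0;1 -0.13 -0.55 0 0 0 0;1 -0.13 -0.55 0 0 0 0;1 -0.13 -0.55 0 0 0 0;1 -0.13 -0.55 0 0 0 0;1 -0.13 -0.55 0 0 0 0;1 -0.13 -0.55 0 0 0 0;1 -0.13 -0.55 0 0 0 0'>/dev/null
python3 -m pendant '1 -0.16 -0.5 0 0 0 0;1 -0.16 -0.49 0 0 0 0;1 0 0 0 0 0 0;1 0 0 0 0 0 0'
python3 go.py 518.5 -173.5 10 0.08
```

```text
time: 3.32
ee_pos: [519.6, -172.3, 154.6]
tool_rot: [-0.044, 0.999, 0.0, 0.0]
contact_force: [-0.5, 0.7, 0.0]
width: 0.999
grip_force: 0.0
shift units [ 0.013 -0.011  1.446] axis now 0.089 tilt z [ 0.001  0.    -1.   ] pos [ 519.6 -172.3  154.6] t 3.325 q [ 0.53  0.73 -0.5   1.87  0.53  0.68  1.38]
turn wz units 0.11
```

```bash
python3 -m pendant '1 0.01 -0.01 0.3 0 0 0;1 0 0 0.3 0 0 0;1 0 0 0.3 0 0 0;1 0 0 0.3 0 0 0;1 0 0 0.15 0 0 0;1 0 0 0.12 0 0 0;1 0 0 0 0 0 0;1 0 0 0 0 0 0'
python3 -m pendant '0.3 0 0 0 0 0 0;0.3 0 0 0 0 0 0;0.3 0 0 0 0 0 0;0.3 0 0 0 0 0 0;0.3 0 0 0 0 0 0;0.3 0 0 0 0 0 0;0.3 0 0 0 0 0 0;0.3 0 0 0 0 0 0' 50
python3 -c "
from h import *
p,d=capture('scene');cv2.imwrite('pics/s1.png',cv2.resize(p[160:360,300:520],None,fx=2.5,fy=2.5)[...,::-1])"
```

```text
time: 4.32
ee_pos: [519.2, -173.9, 8.0]
tool_rot: [-0.045, 0.999, -0.0, 0.001]
contact_force: [-0.0, 0.5, 0.1]
width: 0.999
grip_force: 0.0
time: 5.32
ee_pos: [519.1, -174.1, 8.4]
tool_rot: [-0.044, 0.999, -0.0, 0.001]
contact_force: [-1.2, -0.4, 5.2]
width: 0.75
grip_force: 53.5
```

View pics/s1.png

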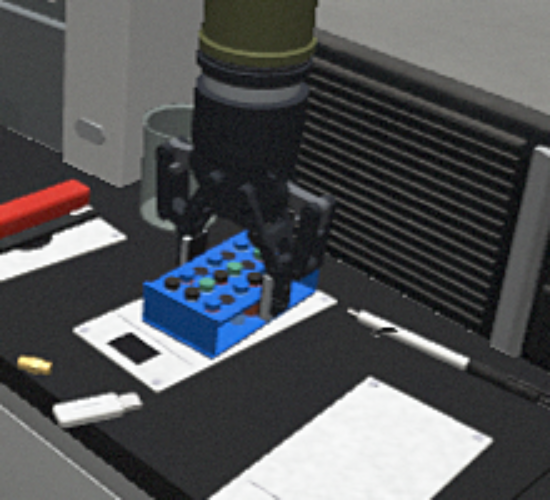

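The picture shows the fingers closed on both sides of the rack near its middle, around (240,280). Lift and move to the spare plate.

```bash
python3 -m pendant '0.3 0 0 -0.15 0 0 0;0.3 0 0 -0.25 0 0 0;0.3 0 0 -0.25 0 0 0;0.3 0 0 0 0 0 0;0.3 0 0 0 0 0 0'
python3 go.py 464 -340.5 10 0.06
```

```text
time: 6.0
ee_pos: [518.2, -174.1, 72.1]
tool_rot: [-0.045, 0.999, -0.0, -0.0]
contact_force: [0.6, 0.2, -1.9]
width: 0.754
grip_force: 55.6
shift units [ 0.688 -1.609  0.621] axis now 0.089 tilt z [-0.001 -0.    -1.   ] pos [ 518.2 -174.1   72.1] t 6.0 q [ 0.47  0.86 -0.39  1.92  0.65  0.5   1.28]
turn wz units 0.37
```

```bash
python3 -m pendant '0.3 0.1 -0.23 0 0 0 0;0.3 0.1 -0.23 0 0 0 0;0.3 0.1 -0.23 0 0 0 0;0.3 0.1 -0.23 0 0 0 0;0.3 0.1 -0.23 0 0 0 0;0.3 0.1 -0.23 0 0 0 0;0.3 0.09 -0.23 0 0 0 0.37;0.3 0 0 0 0 0 0;0.3 0 0 0.25 0 0 0;0.3 0 0 0.25 0 0 0;0.3 0 0 0.07 0 0 0;0.3 0 0 0.05 0 0 0'
python3 -m pendant '0.3 0 0 0.02 0 0 0;0.3 0 0 0 0 0 0;1 0 0 0 0 0 0;1 0 0 0 0 0 0;1 0 0 0 0 0 0;1 0 0 0 0 0 0;1 0 0 -0.1 0 0 0;1 0 0 -0.3 0 0 0;1 0 0 -0.4 0 0 0;1 0 0 -0.4 0 0 0;1 0 0 -0.3 0 0 0'
python3 go.py 440.4 313.6 150 -0.138
```

```text
time: 7.5
ee_pos: [464.8, -339.5, 10.0]
tool_rot: [-0.031, 1.0, 0.0, 0.0]
contact_force: [1.2, -0.5, -1.1]
width: 0.756
grip_force: 55.9
time: 8.88
ee_pos: [464.7, -340.5, 160.7]
tool_rot: [-0.03, 1.0, -0.0, 0.001]
contact_force: [-0.5, 0.3, -0.2]
width: 1.002
grip_force: 0.0
shift units [-0.15   6.544  0.101] axis now 0.06 tilt z [ 0.002 -0.001 -1.   ] pos [ 464.7 -340.5  160.7] t 8.875 q [ 0.87  0.76 -0.55  1.78  0.56  0.76  1.66]
turn wz units 2.48
```

```bash
python3 - <<'E'
from h import *
p,d=capture("top"); c=camera_info("top");K,R,t=map(np.array,(c["K"],c["R"],c["t"]))
v,u=np.mgrid[150:300:1,110:325]; z=d[150:300,110:325]
X=(np.stack([(u-K[0,2])*z/K[0,0],(v-K[1,2])*z/K[1,1],z],-1)-t)@R
for y0 in range(-20,400,40):
    m=(abs(X[...,1]-y0)<20)&(X[...,2]>60)&(z>0)&(X[...,0]>480)
    m2=m&(X[...,2]>200)
    print(y0,X[m][:,0].min().round() if m.any() else None,X[m2][:,0].min().round() if m2.any() else None)
from m import objs
objs(p)
E
```

```text
-20 None None
20 566.0 569.0
60 566.0 567.0
100 566.0 567.0
140 563.0 566.0
180 561.0 561.0
220 557.0 559.0
260 554.0 557.0
300 551.0 554.0
340 548.0 549.0
380 545.0 545.0
stapler (array([471.6,   3.2]), array([ 24.2, 113.8]), -0.035)
rack (array([ 465. , -337.9]), array([ 70.2, 123.9]), 0.046)
cap (array([453. , 170.2]), array([33. , 33.1]), 0.008)
```

```bash
python3 -m pendant '1 -0.01 0.54 0 0 0 0;1 -0.01 0.54 0 0 0 0;1 -0.01 0.54 0 0 0 0;1 -0.01 0.54 0 0 0 0;1 -0.01 0.54 0 0 0 0;1 -0.01 0.54 0 0 0 0;1 -0.01 0.54 0 0 0 0;1 -0.01 0.54 0 0 0 0;1 -0.01 0.54 0 0 0 0;1 -0.01 0.54 0 0 0 0;1 -0.02 0.54 0 0 0 0;1 -0.03 0.6 0 0 0 0.83'>/dev/null
python3 -m pendant '1 0 0 0.1 0 0 0.83;1 0 0 0.1 0 0 0.82;1 0 0 0 0 0 0;1 0 0 0 0 0 0'
python3 go.py 440.4 313.6 2.5 -0.138
python3 - <<'E'
from h import *
p,d=capture("top"); cv2.imwrite("pics/t2.png",cv2.resize(p[190:310,150:350],None,fx=3,fy=3)[...,::-1])
E
```

```text
time: 10.92
ee_pos: [440.2, 313.4, 138.8]
tool_rot: [0.069, 0.998, 0.0, 0.0]
contact_force: [0.5, -0.8, -0.2]
width: 1.0
grip_force: 0.0
shift units [-1.000e-03  2.000e-03  1.363e+00] axis now -0.137 tilt z [ 0.     0.001 -1.   ] pos [440.2 313.4 138.8] t 10.925 q [-0.51  0.73 -0.33  1.9   0.41  0.57  0.33]
turn wz units 0.01
```

View pics/t2.png

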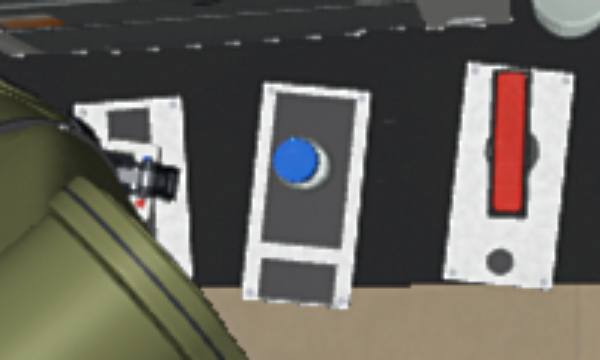

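The open finger at (165,182) sits just right of the timer, so the tool is in line. Descend and grip.

```bash
python3 -m pendant '1 0 0 0.3 0 0 0;1 0 0 0.3 0 0 0;1 0 0 0.3 0 0 0;1 0 0 0.2 0 0 0;1 0 0 0.15 0 0 0;1 0 0 0.1 0 0 0;1 0 0 0 0 0 0'
python3 -m pendant '0.2 0 0 0 0 0 0;0.2 0 0 0 0 0 0;0.2 0 0 0 0 0 0;0.2 0 0 0 0 0 0;0.2 0 0 0 0 0 0;0.2 0 0 0 0 0 0;0.2 0 0 0 0 0 0;0.2 0 0 0 0 0 0;0.2 0 0 0 0 0 0' 40
python3 -c "
from h import *
p,d=capture('scene');cv2.imwrite('pics/s2.png',cv2.resize(p[140:260,150:310],None,fx=3.5,fy=3.5)[...,::-1])"
```

```text
time: 11.85
ee_pos: [440.0, 313.3, 3.1]
tool_rot: [0.069, 0.998, -0.0, -0.0]
contact_force: [-0.0, 0.8, -0.5]
width: 0.999
grip_force: 0.0
time: 12.98
ee_pos: [440.5, 313.9, 4.1]
tool_rot: [0.069, 0.998, 0.001, 0.001]
contact_force: [0.1, -0.3, 5.2]
width: 0.508
grip_force: 41.7
```

View pics/s2.png

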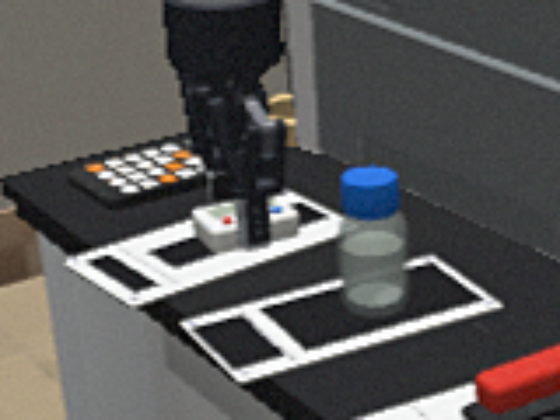

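Timer gripped: both fingers are on its sides at (240,220). Lift it and re-measure plate D, which is now uncovered.

```bash
python3 -m pendant '0.2 0 0 -0.15 0 0 0;0.2 0 0 -0.3 0 0 0;0.2 0 0 -0.4 0 0 0;0.2 0 0 -0.4 0 0 0;0.2 0 0 -0.1 0 0 0;0.2 0 0 0 0 0 0'
python3 - <<'E'
from h import *
from m import plates
p,d=capture("top"); plates(p)
hsv=cv2.cvtColor(p,cv2.COLOR_RGB2HSV)
m=comps((hsv[...,2]<110),(377,195,404,245)); print("silh D",rect(m,4),m.sum())
E
python3 go.py 520 -167.7 6 -0.008
```

```text
time: 13.78
ee_pos: [440.3, 313.1, 138.9]
tool_rot: [0.069, 0.998, 0.0, 0.0]
contact_force: [0.1, -0.4, -1.0]
width: 0.503
grip_force: 41.0
A rect [437.6 317.6] [ 88.3 143.5] 0.074 origin [458.5 319.2]
B rect [430. 173.] [ 89.7 181.4] -0.098 origin [450.9 170.9]
C rect [445.5   3.6] [ 89.5 181.3] -0.111 origin [466.4   1.3]
D rect [ 499.5 -169.4] [ 89.4 181.4] -0.039 origin [ 520.5 -170.2]
E rect [ 437.2 -339.1] [105.  197.7] -0.002 origin [ 458.2 -339.1]
silh D (array([ 520.2, -170.3]), array([42.7, 63.2]), -0.012) 447
shift units [-1.459 -4.646  1.323] axis now -0.139 tilt z [-0.001 -0.001 -1.   ] pos [439.8 312.7 137.9] t 13.825 q [-0.5   0.73 -0.34  1.9   0.42  0.58  0.32]
turn wz units -1.63
```

```bash
python3 -m pendant '0.2 0 0 0 0 0 -0.65;0.2 0 0 0 0 0 -0.65;0.2 -0.01 -0.45 0 0 0 0;0.2 -0.01 -0.45 0 0 0 0;0.2 -0.01 -0.45 0 0 0 0;0.2 -0.02 -0.45 0 0 0 0;0.2 -0.02 -0.45 0 0 0 0;0.2 -0.02 -0.45 0 0 0 0;0.2 -0.02 -0.45 0 0 0 0;0.2 -0.02 -0.45 0 0 0 0;0.2 -0.02 -0.45 0 0 0 0;0.2 -0.02 -0.45 0 0 0 0'>/dev/null
python3 -m pendant '0.2 -0.3 -0.3 0 0 0 0;0.2 -0.25 0 0 0 0 0;0.2 -0.25 0 0 0 0 0;0.2 0 0 0 0 0 0;0.2 0 0 0 0 0 0'
python3 go.py 520.4 -170.2 5 -0.035
```

```text
time: 15.95
ee_pos: [519.1, -169.6, 137.6]
tool_rot: [0.017, 1.0, 0.0, -0.001]
contact_force: [-0.4, -0.4, -1.7]
width: 0.502
grip_force: 41.0
shift units [-0.017 -0.005  1.326] axis now -0.033 tilt z [-0.003  0.    -1.   ] pos [ 519.1 -169.6  137.6] t 15.95 q [ 0.53  0.76 -0.5   1.88  0.58  0.65  1.21]
turn wz units 0.02
```

```bash
python3 -m pendant '0.2 -0.02 0 0.3 0 0 0;0.2 0 0 0.3 0 0 0;0.2 0 0 0.3 0 0 0;0.2 0 0 0.2 0 0 0;0.2 0 0 0.12 0 0 0;0.2 0 0 0.06 0 0 0;0.2 0 0 0.05 0 0 0;0.2 0 0 0 0 0 0'
python3 -m pendant '1 0 0 0 0 0 0;1 0 0 0 0 0 0;1 0 0 0 0 0 0;1 0 0 0 0 0 0;1 0 0 0 0 0 0;1 0 0 -0.1 0 0 0;1 0 0 -0.3 0 0 0;1 0 0 -0.4 0 0 0;1 0 0 -0.4 0 0 0;1 0 0 -0.3 0 0 0;1 0 0 0 0 0 0'
python3 go.py 470 3 150 -0.035
```

```text
time: 16.95
ee_pos: [522.6, -169.8, 5.4]
tool_rot: [0.017, 1.0, -0.0, 0.0]
contact_force: [-0.4, -0.2, -0.9]
width: 0.509
grip_force: 41.0
time: 18.32
ee_pos: [524.1, -170.0, 158.0]
tool_rot: [0.017, 1.0, -0.0, 0.003]
contact_force: [0.8, 0.1, -0.7]
width: 1.0
grip_force: 0.0
shift units [0.601 1.711 0.076] axis now -0.035 tilt z [ 0.005 -0.001 -1.   ] pos [ 524.1 -170.   158. ] t 18.325 q [ 0.54  0.74 -0.53  1.86  0.56  0.7   1.22]
turn wz units 0.0
```

```bash
python3 -m pendant '1 0.15 0.2 0 0 0 0;1 0.15 0.4 0 0 0 0;1 0.15 0.4 0 0 0 0;1 0.15 0.4 0 0 0 0;1 0 0.31 0 0 0 0;1 0 0 0 0 0 0;1 0 0 0 0 0 0'
python3 go.py 471 3 12.5 -0.035
python3 - <<'E'
from h import *
p,d=capture("top"); cv2.imwrite("pics/t3.png",cv2.resize(p[180:300,270:490],None,fx=3,fy=3)[...,::-1])
E
```

```text
time: 19.2
ee_pos: [467.9, 2.3, 154.8]
tool_rot: [0.017, 1.0, -0.0, -0.001]
contact_force: [0.3, -0.7, -0.3]
width: 0.998
grip_force: 0.0
shift units [-0.032  0.009  1.423] axis now -0.035 tilt z [-0.001 -0.001 -1.   ] pos [467.9   2.3 154.8] t 19.2 q [ 0.19  0.65 -0.46  2.09  0.57  0.52  0.84]
turn wz units 0.0
```

View pics/t3.png

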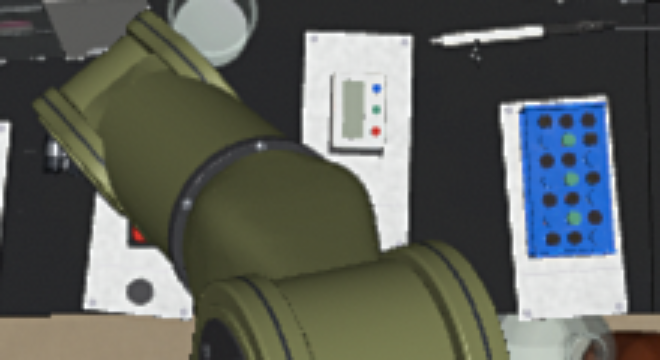

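The timer now stands on plate D, centred at about (358,112) in the crop, with the rack on the spare plate. Next, the stapler.

```bash
python3 -c "
from h import *
print(ray('top',[(270+358/3,180+112/3)],25))"
python3 -m pendant '1 -0.03 0.01 0.3 0 0 0;1 0 0 0.3 0 0 0;1 0 0 0.3 0 0 0;1 0 0 0.3 0 0 0;1 0 0 0.14 0 0 0;1 0 0 0.08 0 0 0;1 0 0 0 0 0 0'
python3 -m pendant '0 0 0 0 0 0 0;0 0 0 0 0 0 0;0 0 0 0 0 0 0;0 0 0 0 0 0 0;0 0 0 0 0 0 0;0 0 0 0 0 0 0;0 0 0 0 0 0 0;0 0 0 0 0 0 0;0 0 0 0 0 0 0;0 0 0 0 0 0 0' 60
python3 -c "
from h import *
p,d=capture('scene');cv2.imwrite('pics/s3.png',cv2.resize(p[170:300,220:380],None,fx=3.5,fy=3.5)[...,::-1])"
```

```text
[[ 520.57300552 -170.21358303   25.        ]]
time: 20.12
ee_pos: [471.3, 3.4, 13.0]
tool_rot: [0.018, 1.0, -0.0, -0.0]
contact_force: [-0.5, 0.7, 0.4]
width: 1.002
grip_force: 0.0
time: 21.38
ee_pos: [471.7, 4.0, 13.8]
tool_rot: [0.017, 1.0, -0.0, 0.0]
contact_force: [-0.4, -1.2, 5.2]
width: 0.268
grip_force: 60.2
```

View pics/s3.png

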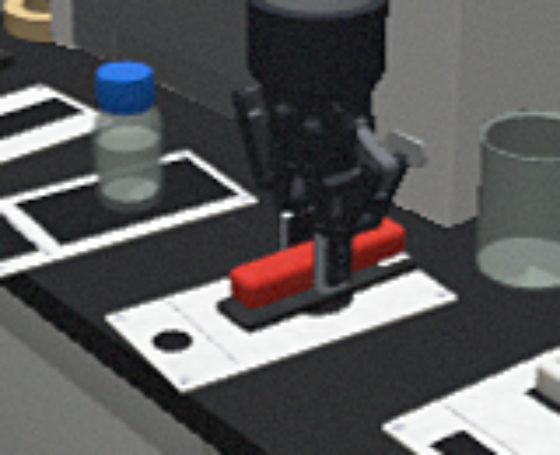

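The stapler is gripped across its red top at (330,260). The timer sits at (520.6,-170.2), on its plate's centre.

```bash
python3 -m pendant '0 0 0 -0.15 0 0 0;0 0 0 -0.3 0 0 0;0 0 0 -0.4 0 0 0;0 0.1 0 -0.4 0 0 0;0 0.15 0.1 -0.1 0 0 0;0 0.08 0.5 0 0 0 0;0 0.02 0.5 0 0 0 0;0 0.02 0.5 0 0 0 0;0 0.02 0.5 0 0 0 0;0 0.02 0.5 0 0 0 0;0 0.01 0.4 0 0 0 -0.68;0 0 0.1 0 0 0 -0.68'>/dev/null
python3 -m pendant '0 0 0 0 0 0 0;0 0 0 0 0 0 0'
python3 go.py 439.6 318.3 15 0.074
```

```text
time: 23.18
ee_pos: [439.4, 312.9, 147.6]
tool_rot: [-0.036, 0.999, -0.001, -0.001]
contact_force: [0.0, -0.4, -1.5]
width: 0.265
grip_force: 59.4
shift units [-0.007  0.057  1.326] axis now 0.072 tilt z [-0.001 -0.003 -1.   ] pos [439.4 312.9 147.6] t 23.175 q [-0.43  0.73 -0.47  1.89  0.53  0.64  0.42]
turn wz units -0.02
```

```bash
python3 -m pendant '0 0 0.05 0.3 0 0 0;0 0 0 0.3 0 0 0;0 0 0 0.3 0 0 0;0 0 0 0.2 0 0 0;0 0 0 0.12 0 0 0;0 0 0 0.06 0 0 0;0 0 0 0.04 0 0 0;0 0 0 0 0 0 0'
python3 -m pendant '0 0 0 0.015 0 0 0;0.5 0 0 0 0 0 0;1 0 0 0 0 0 0;1 0 0 0 0 0 0;1 0 0 0 0 0 0;1 0 0 0 0 0 0;1 0 0 -0.1 0 0 0;1 0 0 -0.3 0 0 0;1 0 0 -0.4 0 0 0;1 0 0 -0.4 0 0 0;1 0 0 -0.4 0 0 0;1 0 0 0 0 0 0'
python3 go.py 452 170.5 175 0.074
```

```text
time: 24.18
ee_pos: [439.5, 320.4, 16.6]
tool_rot: [-0.037, 0.999, 0.0, 0.0]
contact_force: [0.6, -0.9, -1.4]
width: 0.267
grip_force: 59.4
time: 25.68
ee_pos: [440.7, 321.8, 178.3]
tool_rot: [-0.037, 0.999, 0.002, 0.003]
contact_force: [0.2, 0.6, -0.6]
width: 1.002
grip_force: 0.0
shift units [-1.000e-03 -1.518e+00  2.700e-02] axis now 0.074 tilt z [ 0.005  0.005 -1.   ] pos [440.7 321.8 178.3] t 25.675 q [-0.41  0.69 -0.51  1.86  0.5   0.71  0.44]
turn wz units 0.0
```

```bash
python3 -m pendant '1 0 -0.3 0 0 0 0;1 0 -0.5 0 0 0 0;1 0 -0.4 0 0 0 0;1 0 -0.3 0 0 0 0;1 0 0 0 0 0 0;1 0 0 0 0 0 0'
python3 go.py 452.5 170.5 26
python3 - <<'E'
from h import *
p,d=capture("top"); cv2.imwrite("pics/t4.png",cv2.resize(p[190:310,150:350],None,fx=3,fy=3)[...,::-1])
hsv=cv2.cvtColor(p,cv2.COLOR_RGB2HSV);h,s,v=[hsv[...,i] for i in range(3)]
red=((h<8)|(h>172))&(s>140)&(v>80); print("stapler",rect(comps(red,(160,200,225,300)),34))
E
```

```text
time: 26.42
ee_pos: [450.2, 171.6, 174.7]
tool_rot: [-0.038, 0.999, 0.001, -0.0]
contact_force: [0.8, -0.6, 1.2]
width: 1.001
grip_force: 0.0
shift units [-0.022 -0.014  1.487] axis now 0.075 tilt z [-0.     0.001 -1.   ] pos [450.2 171.6 174.7] t 26.425 q [-0.13  0.64 -0.52  2.04  0.55  0.6   0.62]
stapler (array([416.9, 316.4]), array([22.1, 66.6]), 0.017)
```

View pics/t4.png

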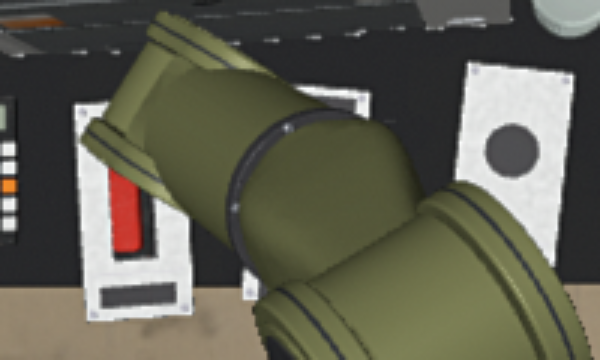

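The stapler stands on plate A, partly hidden, at (125,215). The disc of plate C is clear at (511,150). Now the bottle.

```bash
python3 -m pendant '1 -0.02 -0.01 0.3 0 0 0;1 0 0 0.3 0 0 0;1 0 0 0.3 0 0 0;1 0 0 0.3 0 0 0;1 0 0 0.18 0 0 0;1 0 0 0.1 0 0 0;1 0 0 0 0 0 0'
python3 -m pendant '0.2 0 0 0 0 0 0;0.2 0 0 0 0 0 0;0.2 0 0 0 0 0 0;0.2 0 0 0 0 0 0;0.2 0 0 0 0 0 0;0.2 0 0 0 0 0 0;0.2 0 0 0 0 0 0;0.2 0 0 0 0 0 0;0.2 0 0 0 0 0 0' 35
python3 -c "
from h import *
print('disc',ray('top',[(150+511/3,190+150/3)],4))
p,d=capture('scene');cv2.imwrite('pics/s4.png',cv2.resize(p[140:270,180:340],None,fx=3.5,fy=3.5)[...,::-1])"
```

```text
time: 27.35
ee_pos: [452.1, 170.8, 26.4]
tool_rot: [-0.038, 0.999, 0.0, -0.0]
contact_force: [-0.0, 0.7, 0.7]
width: 1.002
grip_force: 0.0
time: 28.48
ee_pos: [452.9, 170.1, 27.5]
tool_rot: [-0.037, 0.999, 0.0, 0.001]
contact_force: [-0.2, -1.1, 5.8]
width: 0.51
grip_force: 35.2
disc [[466.21664808   1.00288975   4.        ]]
```

View pics/s4.png

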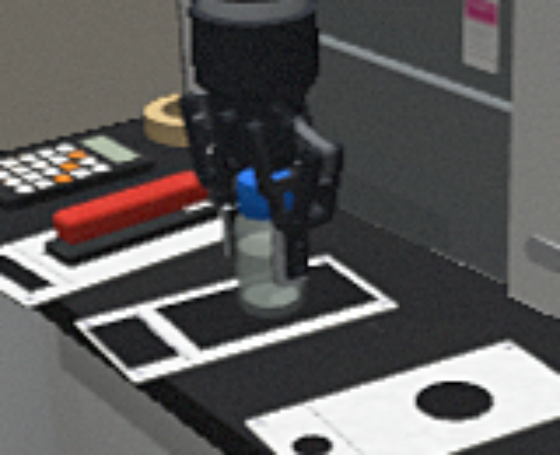

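The bottle is held between the pads at (265,255), with the cap free. Lift and carry it to plate C.

```bash
python3 -m pendant '0.2 0 0 -0.1 0 0 0;0.2 0 0 -0.25 0 0 0;0.2 0 0 -0.25 0 0 0;0.2 0 -0.2 0 0 0 0;0.2 0 -0.4 0 0 0 0;0.2 0 -0.4 0 0 0 0;0.2 0 -0.4 0 0 0 0;0.2 -0.01 -0.29 0 0 0 0;0.2 0 0 0 0 0 0;0.2 0 0 0 0 0 0'
python3 go.py 466 1.2 28.5
```

```text
time: 29.78
ee_pos: [465.5, 1.2, 86.4]
tool_rot: [-0.037, 0.999, 0.0, -0.0]
contact_force: [-0.8, 0.1, 0.1]
width: 0.503
grip_force: 35.9
shift units [-0.005 -0.     0.579] axis now 0.074 tilt z [-0.001  0.    -1.   ] pos [465.5   1.2  86.4] t 29.775 q [ 0.13  0.77 -0.37  2.15  0.81  0.36  0.72]
```

```bash
python3 -m pendant '0.2 0 0 0.2 0 0 0;0.2 0 0 0.2 0 0 0;0.2 0 0 0.1 0 0 0;0.2 0 0 0.06 0 0 0;0.2 0 0 0.025 0 0 0;0.2 0 0 0 0 0 0;0.2 0 0 0 0 0 0'
python3 -m pendant '1 0 0 0 0 0 0;1 0 0 0 0 0 0;1 0 0 0 0 0 0;1 0 0 0 0 0 0;1 0 0 0 0 0 0;1 0 0 -0.2 0 0 0;1 0 0 -0.4 0 0 0;1 0 0 -0.4 0 0 0;1 0 0 -0.4 0 0 0;1 0 0 -0.1 0 0 0;1 0 0 0 0 0 0'
python3 go.py 465 -338 150 0.05
```

```text
time: 30.65
ee_pos: [466.2, 1.5, 28.6]
tool_rot: [-0.037, 0.999, 0.0, 0.0]
contact_force: [-0.7, 0.1, -1.1]
width: 0.507
grip_force: 35.9
time: 32.02
ee_pos: [466.1, 1.1, 178.3]
tool_rot: [-0.037, 0.999, -0.0, 0.0]
contact_force: [-0.1, -0.2, -0.3]
width: 1.003
grip_force: 0.0
shift units [ 0.261 -3.381  0.284] axis now 0.074 tilt z [ 0.001 -0.    -1.   ] pos [466.1   1.1 178.3] t 32.025 q [ 0.28  0.63 -0.61  2.08  0.62  0.62  0.89]
turn wz units 0.3
```

```bash
python3 -m pendant '1 0.03 -0.3 0 0 0 0;1 0.03 -0.5 0 0 0 0;1 0.03 -0.5 0 0 0 0;1 0.03 -0.5 0 0 0 0;1 0.03 -0.5 0 0 0 0;1 0.04 -0.5 0 0 0 0;1 0.04 -0.4 0 0 0 0;1 0.03 -0.19 0 0 0 0.25;1 0 0 0 0 0 0;1 0 0 0 0 0 0'
python3 go.py 465 -339 7 0.055
python3 - <<'E'
from h import *
from m import plates,objs
p,d=capture("top"); plates(p)
hsv=cv2.cvtColor(p,cv2.COLOR_RGB2HSV);h,s,v=[hsv[...,i] for i in range(3)]
red=((h<8)|(h>172))&(s>140)&(v>80);blue=(h>100)&(h<125)&(s>130)&(v>80)
print("stapler",rect(comps(red,(160,200,225,300)),34))
print("cap",rect(comps(blue,(290,200,350,290)),93))
m=comps(v<110,(240,219,262,300));print("silhB",rect(m,4))
cv2.imwrite("pics/t5.png",cv2.resize(p[180:305,160:490],None,fx=2.4,fy=2.4)[...,::-1])
E
```

```text
time: 33.28
ee_pos: [465.8, -335.9, 178.0]
tool_rot: [-0.029, 1.0, 0.001, -0.0]
contact_force: [0.3, 0.2, 0.3]
width: 1.0
grip_force: 0.0
shift units [ 0.01  -0.034  1.71 ] axis now 0.058 tilt z [-0.     0.002 -1.   ] pos [ 465.8 -335.9  178. ] t 33.275 q [ 0.93  0.77 -0.67  1.76  0.62  0.84  1.59]
turn wz units 0.04
A rect [418.8 316.9] [ 89.9 181.5] 0.069 origin [439.8 318.3]
B rect [430. 173.] [ 89.7 181.3] -0.098 origin [450.9 170.9]
C rect [445.5   3.7] [ 89.5 181.3] -0.11 origin [466.4   1.4]
D rect [ 499.5 -169.4] [ 89.3 181.2] -0.04 origin [ 520.5 -170.2]
E rect [ 434.  -340.8] [104.3 193.6] -0.023 origin [ 455.  -341.3]
stapler (array([439.9, 318.3]), array([ 22.9, 113.6]), 0.076)
cap (array([466.8,   1.9]), array([30.6, 33.1]), -0.002)
silhB (array([450.5, 176. ]), array([ 52.7, 128.5]), 0.007)
```

View pics/t5.png

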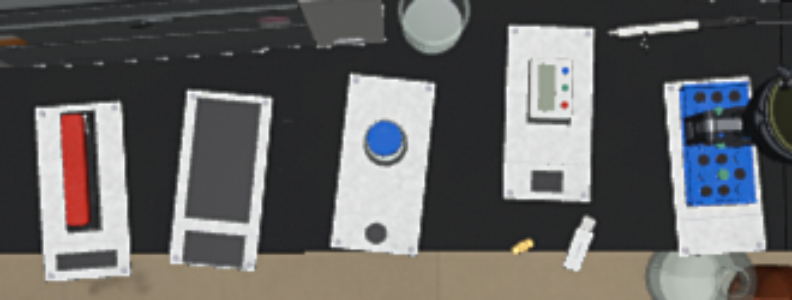

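Stapler, bottle and timer stand centred on their own plates, and plate B is empty at (222,180). Last, the rack.

```bash
python3 -m pendant '1 0.01 -0.03 0.3 0 0 0;1 0 0 0.35 0 0 0;1 0 0 0.35 0 0 0;1 0 0 0.35 0 0 0;1 0 0 0.2 0 0 0;1 0 0 0.15 0 0 0;1 0 0 0 0 0 0;1 0 0 0 0 0 0'
python3 -m pendant '0.3 0 0 0 0 0 0;0.3 0 0 0 0 0 0;0.3 0 0 0 0 0 0;0.3 0 0 0 0 0 0;0.3 0 0 0 0 0 0;0.3 0 0 0 0 0 0;0.3 0 0 0 0 0 0;0.3 0 0 0 0 0 0' 50
python3 -m pendant '0.3 0 0 -0.15 0 0 0;0.3 0 0 -0.3 0 0 0;0.3 0 0 -0.4 0 0 0;0.3 0 0 -0.4 0 0 0;0.3 0 0 -0.25 0 0 0;0.3 0 0 0 0 0 0'
python3 go.py 450.9 170.9 155 -0.098
```

```text
time: 34.33
ee_pos: [465.2, -341.8, 9.2]
tool_rot: [-0.027, 1.0, -0.0, 0.001]
contact_force: [0.2, 0.5, 0.5]
width: 1.0
grip_force: 0.0
time: 35.33
ee_pos: [465.0, -341.8, 9.6]
tool_rot: [-0.027, 1.0, -0.0, 0.001]
contact_force: [-1.8, 1.1, 7.0]
width: 0.755
grip_force: 53.6
time: 36.08
ee_pos: [465.6, -342.2, 160.7]
tool_rot: [-0.027, 1.0, -0.001, 0.002]
contact_force: [1.1, 0.3, -3.0]
width: 0.754
grip_force: 55.8
shift units [-0.13   5.132  0.045] axis now 0.054 tilt z [ 0.004 -0.002 -1.   ] pos [ 465.6 -342.2  160.7] t 36.075 q [ 0.93  0.79 -0.66  1.77  0.65  0.81  1.57]
turn wz units 1.9
```

```bash
python3 -m pendant '0.3 0 0.3 0 0 0 0;0.3 -0.01 0.48 0 0 0 0;0.3 -0.01 0.48 0 0 0 0;0.3 -0.01 0.48 0 0 0 0;0.3 -0.01 0.48 0 0 0 0;0.3 -0.01 0.48 0 0 0 0;0.3 -0.01 0.48 0 0 0 0;0.3 -0.01 0.48 0 0 0 0;0.3 -0.01 0.48 0 0 0 0;0.3 -0.02 0.48 0 0 0 0;0.3 -0.02 0.37 0 0 0 0;0.3 -0.01 0.14 0 0 0 0.95'>/dev/null
python3 -m pendant '0.3 0 0 0 0 0 0.95;0.3 0 0 0 0 0 0;0.3 0 0 0 0 0 0;0.3 0 0 0 0 0 0'
python3 go.py 450.9 170.9 10.5 -0.098
```

```text
time: 38.08
ee_pos: [449.4, 170.9, 158.1]
tool_rot: [0.049, 0.999, -0.0, -0.0]
contact_force: [-0.1, -0.3, -1.7]
width: 0.754
grip_force: 55.8
shift units [-0.015  0.002  1.476] axis now -0.098 tilt z [-0.001 -0.    -1.   ] pos [449.4 170.9 158.1] t 38.075 q [-0.15  0.66 -0.49  2.05  0.58  0.56  0.42]
turn wz units 0.01
```

```bash
python3 -m pendant '0.3 -0.01 0 0.3 0 0 0;0.3 0 0 0.35 0 0 0;0.3 0 0 0.35 0 0 0;0.3 0 0 0.25 0 0 0;0.3 0 0 0.12 0 0 0;0.3 0 0 0.06 0 0 0;0.3 0 0 0.04 0 0 0;0.3 0 0 0 0 0 0;0.3 0 0 0 0 0 0'
python3 -m pendant '1 0 0 0 0 0 0;1 0 0 0 0 0 0;1 0 0 0 0 0 0;1 0 0 0 0 0 0;1 0 0 -0.1 0 0 0;1 0 0 -0.3 0 0 0;1 0 0 -0.4 0 0 0;1 0 0 -0.4 0 0 0;1 0 0 -0.4 0 0 0;1 0 0 -0.4 0 0 0;1 0 0 0 0 0 0'
python3 -m pendant '1 0 0.3 0 0 0 0;1 0 0.5 0 0 0 0;1 0 0.5 0 0 0 0;1 0 0.5 0 0 0 0;1 0.1 0.5 0 0 0 0;1 0.1 0.5 0 0 0 0;1 0.1 0.3 0 0 0 0;1 0 0 0 0 0 0;1 0 0 0 0 0 0'
python3 - <<'E'
from h import *
p,d=capture("top")
hsv=cv2.cvtColor(p,cv2.COLOR_RGB2HSV);h,s,v=[hsv[...,i] for i in range(3)]
red=((h<8)|(h>172))&(s>140)&(v>80);blue=(h>100)&(h<125)&(s>130)&(v>80)
print("stapler",rect(comps(red,(160,200,225,300)),34)); print("rack",rect(comps(blue,(226,200,285,290)),34))
print("cap",rect(comps(blue,(290,200,350,290)),93))
cv2.imwrite("pics/t6.png",cv2.resize(p[180:305,160:490],None,fx=2.4,fy=2.4)[...,::-1])
E
```

```text
time: 39.2
ee_pos: [450.8, 171.3, 11.7]
tool_rot: [0.049, 0.999, 0.0, 0.0]
contact_force: [0.4, -0.7, -2.2]
width: 0.753
grip_force: 55.8
time: 40.58
ee_pos: [451.9, 172.0, 214.4]
tool_rot: [0.049, 0.999, 0.001, 0.003]
contact_force: [0.6, -0.6, 0.7]
width: 0.999
grip_force: 0.0
time: 41.7
ee_pos: [451.2, 480.9, 210.4]
tool_rot: [0.049, 0.999, -0.002, -0.0]
contact_force: [0.2, -1.0, -1.1]
width: 0.998
grip_force: 0.0
stapler (array([439.8, 318.2]), array([ 22.9, 113.4]), 0.075)
rack (array([450.4, 169.3]), array([ 67.9, 123.9]), -0.097)
cap (array([466.8,   1.9]), array([30.6, 33.1]), -0.002)
```

View pics/t6.png

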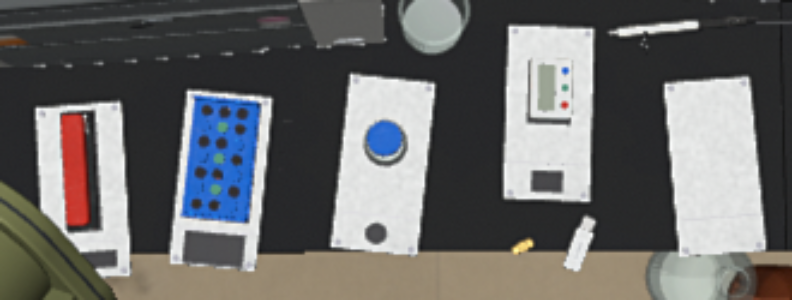

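All four objects stand centred and aligned on their own plates (stapler (78,170), rack (222,158), bottle (385,140), timer (550,90)), and the arm is clear.

```bash
python3 -m pendant '1 0 0 0 0 0 0;1 0 0 0 0 0 0' >/dev/null; python3 -c "
from station import ticket
print(ticket.finish_job())"
```

```text
the job is handed in; nothing more can be done
None
```

The bottle, timer, stapler and rack are each back on their own plate and released; in the last pictures each was within about 2 mm of centre and in line with its plate. I handed the job in at about 42 s of the 136 s allowed, and no verdict was shown.

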